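# Stow a spare-part carton in the roll-front stock cabinet

## Task

Roll the slatted cover of the stock cabinet right back, stand the tall carton from the bench upright on the bare dark pad in the cabinet's empty bay (set it down, do not drop it), let go, and roll the cover fully home again. Leave the box in the other bay, the flat box and the tape roll where they are.

Things in the scene. Friction and masses are not known exactly. Their poses are not given: they have to be found in the camera images.
- cabinet: Fixed grey steel cabinet, like a bread bin: 284 mm deep (x), 360 wide (y), 242 high; origin at the centre of its underside on the bench, front faces its own -x. Half-round end cheeks (radius 142, inner faces y = +-168 mm) carry the cover. Front sill x = -141 to -129 mm, top at z = 110 mm. Fixed hood at the back from x = 57 mm, z = 203 mm. Cover right back: open above from sill to x = 57 mm.
- cover (a joint): Tambour cover of 13 aluminium slats, radius 125 to 135 mm, on a circular track about an axis along the cabinet's y at its x = 0, z = 100 mm. 0 = shut on the sill; grows (rad) as the front edge goes up and back; stop at 1.99 (right back). It stays where it is left; moving it takes 2 to 6 N at the handle. Shut, the front edge lies 5 degrees above the axis level.
- cover_handle (a point): Grip point of the cover's handle, a black fin out radially from the middle of the front slat: 16 mm thick along the cabinet's y, 22 mm the other way, out to radius 186 mm. The point is at radius 168 mm, mid-thickness, at angle 9.5 degrees + cover above the axis level in front (shut: cabinet x = -166, z = 128 mm). Pinch it across 16 mm from above at any angle; it may pivot in the fingers.
- carton_center (a point): Centre of the tall cardboard carton standing on the bench beside the cabinet: 45 mm (own x) by 60 (own y) by 90 high (z up), about 0.18 kg.
- pad_top (a point): Centre of the upper face of the fixed dark rubber pad, 90 mm (x) by 130 (y), 4 thick, axes as the cabinet, on the floor of the empty bay, left or right; upper face 64 mm above the bench. Cabinet inner floor at z = 60 mm, parted into two bays (centres y = +-85 mm, x = -55) by a divider along x at y = 0, 6 mm thick, 20 mm high.
- neighbour_center (a point): Centre of the low white box that stands in the other bay: 60 mm (x) by 80 (y) by 55 high. Leave it.
- flatbox_center (a point): Centre of the flat cardboard box lying on the bench: 110 x 90 x 45 mm high. Leave it.
- tape_center (a point): Centre of the roll of brown packing tape lying flat on the bench: 110 mm across, 48 high. Leave it.
- carton: The tall carton itself; origin at the centre of its underside, axes as carton_center.

How it is judged:
By the outcome, as a careful person would: the job done as asked, in the order asked, and still so for the second after the job is handed in, with the robot touching nothing.
It also fails if it takes over 70 s, if anything falls off the work surface, if the arm or the gripper's body presses on something with over 40 N, if the wrist force passes 120 N, or if a joint passes its speed limit or range.

## Robot

A 7-joint arm with a two-finger parallel gripper is mounted at the origin on the work surface. World frame = base frame: x ahead of the robot, y to its left, z up, the work surface at z = 0. Lengths are in m, angles in rad, forces in N, time in s.
With the tool pointing down it reaches from about 0.35 to 0.9 m from the base axis. Payload 8.1 kg.
Tool frame: the origin (TCP) lies at the very end of the fingers, on their centre line; the grasp point (between the pads) lies 19 mm behind it; z points along the fingers, y is the line along which they close (so a half turn about z gives the same grasp; the last joint's range is limited). The gripper opens to 92 mm and grips with 3 to 60 N. Pads are 19 mm wide; open, the fingers measure 130 mm over their backs; the gripper's body (75 mm by 190 mm) begins 47 mm behind the grasp point.
Start: joints at [-1.388, 0.434, 0.025, 1.573, -0.012, 1.134, -0.075], TCP at [0.176, 0.6, 0.227] pointing down, gripper open.
Joint ranges: [-2.62, 2.62], [-0.44, 2.09], [-1.27, 1.32], [0.08, 2.57], [-1.32, 4.46], [0.12, 2], [-2.74, 2.74]. Speed limits (rad/s): [2.22, 2.22, 3.01, 3.01, 3.14, 3.14, 3.14].

## Interface

Orientations are given as a unit quaternion [x, y, z, w].
In Python, from workcell import env gives the robot as it stands.
- The arm moves only by the shell command python3 -m handwheel 'ROWS' [OPENING] [FORCE]. ROWS is JSON, a list that holds one entry, the list of rows, each a list of 4 numbers: the shift along the tool's x, y, z in m, then the turn about the tool's z in degrees. In form: [[[tx, ty, tz, turn], ...]]. A call has 1 to 8 rows; each row shifts and turns the commanded pose from where the row before left it, along the tool's axes as they then stand; what a row does not reach is not made up. A row lasts 1/10 s, in which the tool goes at most 50 mm and 8.59 degrees, less where a joint would pass 70% of its speed; a pose out of reach is approached as far as the arm can. A call is refused whole if a number of a shift passes 0.05 or a number of a turn 8.59, either way. A call with a gripper value outside its range is refused whole. OPENING is the finger opening in m, from 0 to 0.0918, set as the call begins (- or left out, the last holds). The fingers move at their own pace and stop on an object; FORCE is the grip in N (left out, the last holds). Time passes only in rows, so rows that do not move let the fingers close. It gives the time, the measured TCP pose, the force, the opening and the grip force at its end, in the units of the state.
- env.get_obs(): the state, without advancing time (a new reading comes with each control period).
- env.get_image(name): name is "scene" or "top" or "wrist"; returns the picture (480x640x3 uint8, blue, green, red); there is no depth.
- env.camera_model(name): a dict with "fov_y" (degrees; the focal length in pixels is half the picture's height over the tangent of half this angle, whatever the lens; pixels are square), "cx", "cy" (the principal point, pixels), "R" (3x3) and "t" (3): a world point X has camera coordinates R X + t; the wrist camera has in their place "T_tool_cam" (4x4, takes a point from camera to tool coordinates, whose origin is the TCP and whose axes are the flange's). Camera axes: x right, y down, z forward; pixel columns grow to the right and rows downward; lengths in m; the calibration is good to about 2 mm. A picture is of the moment at which its call begins: read the wrist's pose just before it. camera_model takes no time and is no camera call.
- env.close_job(): hands the job in; it is judged then, once.
Trained networks look in the newest picture that a camera, given by its name, has taken for a name from the list of things; names that differ only in an ending like _2 or _b are one class to them, and where a whole thing is asked for, a point or a joint stands for the part that bears it (a point fixed in the world has none). Each returns a list of dicts, best first, with "confidence" (0 to 1); they miss things now and then, are a little off and sometimes report something else, mostly with a low value. They report only what shows in the picture. A call takes as long as a camera call.
- env.cut_out(query, camera): "mask" (480x640 bool, what is visible of it) and "position" ([row, column] in pixels, amid what is visible of it).
The state is a dict: "t": time; "qpos": joint angles; "qd": joint speeds; "joint_torque": joint torques, N m; "ee_pos": TCP position; "tcp_rot": TCP orientation; "force": force on the tool from outside, world axes, zero at the start; "wrist_torque": the same for the moment, N m; "width": finger opening in m; "grasp_force": force on a finger pad.
Only numpy, scipy, OpenCV 4.12 (cv2) and the standard library are available. Lean on these libraries where they do the work, as an engineer would, in place of code of your own. Each camera call takes 0.05 s, during which the arm holds its last target. There are 200 camera calls.

## Working session

There is one attempt and no reset: what is moved stays moved. The work goes in short steps, Python scripts to look and compute and a shell command to move; the robot and the scene stay as the last step left them, time stands still between calls to the robot, and variables do not carry over. Pictures are saved under pics/ and viewed, at most 10 in all, crops included, and the job is handed in when it is done.

```bash
mkdir -p pics; cat > h.py <<'E'
import numpy as np,cv2
from workcell import env
def K(n):
    c=env.camera_model(n); f=240/np.tan(np.radians(c['fov_y'])/2); return c,f
def ray(n,row,col,z):
    c,f=K(n); R=np.array(c['R']);t=np.array(c['t'])
    d=R.T@np.array([(col-c['cx'])/f,(row-c['cy'])/f,1]); o=-R.T@t
    return o+d*(z-o[2])/d[2]
def proj(n,X):
    c,f=K(n); p=np.array(X)@np.array(c['R']).T+np.array(c['t'])
    return np.stack([c['cx']+f*p[...,0]/p[...,2],c['cy']+f*p[...,1]/p[...,2]],-1)
E
python3 - <<'E'
from h import *
o=env.get_obs();print(o['t'],o['ee_pos'],o['tcp_rot'],o['width'])
a=env.get_image('scene');b=env.get_image('top')
cv2.imwrite('pics/s.png',a);cv2.imwrite('pics/t.png',b)
for n in('scene','top'):
    c,f=K(n);print(n,f,c['cx'],c['cy'],-np.array(c['R']).T@c['t'], {k:v for k,v in c.items() if k not in('R','t')})
    for q in ['cabinet','cover','cover_handle','carton','neighbour_center','flatbox_center','tape_center','pad_top']:
        for r in env.cut_out(q,n)[:2]:
            m=r['mask'];print(q,round(r['confidence'],2),np.round(r['position']),m.sum(),cv2.boundingRect(m.astype(np.uint8)))
E
```

```text
0.0 [0.1761137  0.59913312 0.22592269] [ 1.42466528e-01  9.89799288e-01 -8.09534984e-04 -3.99535820e-05] 0.09200945201004128
scene 605.1716576062139 315.3689356798071 230.04460555321728 [0.41868579 0.38176565 1.48929822] {'fov_y': 43.26474108152456, 'cx': 315.3689356798071, 'cy': 230.04460555321728}
cabinet 0.96 [223. 306.] 19403 (225, 125, 151, 187)
cover 0.86 [212. 311.] 13662 (243, 132, 133, 160)
cover_handle 0.89 [213. 310.] 13715 (243, 132, 133, 161)
flatbox_center 0.94 [387. 223.] 1896 (196, 357, 57, 51)
tape_center 0.88 [107. 400.] 1168 (381, 93, 43, 44)
top 435.39107376582473 318.65485115993386 241.82823402783578 [ 0.42838671 -0.05287309  0.98479944] {'fov_y': 57.72961894794484, 'cx': 318.65485115993386, 'cy': 241.82823402783578}
cabinet 0.75 [227. 331.] 26310 (226, 143, 208, 162)
cabinet 0.18 [207. 141.] 2416 (118, 181, 49, 52)
cover 0.7 [225. 331.] 21901 (235, 156, 190, 149)
cover_handle 0.96 [222. 329.] 22144 (235, 156, 190, 150)
carton 0.73 [296. 127.] 1038 (107, 288, 46, 24)
flatbox_center 0.88 [208. 146.] 2319 (118, 181, 49, 51)
flatbox_center 0.28 [298. 126.] 1021 (107, 288, 46, 24)
tape_center 0.93 [294. 520.] 1919 (480, 265, 60, 53)
tape_center 0.7 [221. 331.] 22268 (235, 155, 190, 151)
```

View pics/s.png

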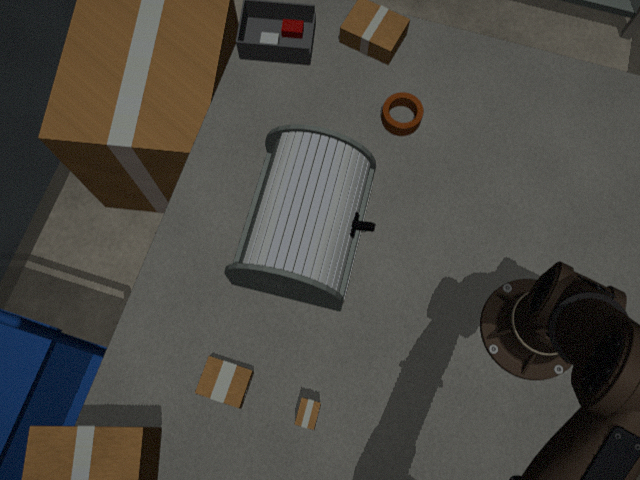

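View pics/t.png

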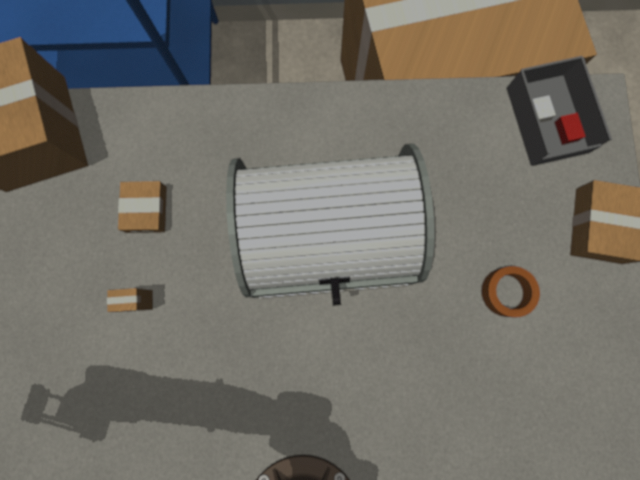

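The scene view shows the cabinet shut at (305,220) with its handle at (365,226), the carton at (307,413) and the tape and flat box well clear of both. In the top view the handle is at (336,290) and the carton at (122,300). Next I fit silhouettes to get the poses.

```bash
cat > fit.py <<'E'
from h import *
from scipy.optimize import minimize
def place(P,p):
    c,s=np.cos(p[2]),np.sin(p[2]); return P@np.array([[c,s,0],[-s,c,0],[0,0,1]])+[p[0],p[1],0]
def cabpts():
    a=np.linspace(0,np.pi,40); r=[(-.142*np.cos(t),.1+.142*np.sin(t)) for t in a]+[(-.142,0),(.142,0)]
    return np.array([(x,y,z) for x,z in r for y in(-.18,.18)])
def boxpts(a,b,h,z0=0): return np.array([(x,y,z) for x in(-a/2,a/2) for y in(-b/2,b/2) for z in(z0,z0+h)])
def fit(P,masks,p0,d=(.01,.01,.06)):
    dist={n:(cv2.GaussianBlur(m.astype(np.float32),(0,0),1)) for n,m in masks.items()}
    def cost(p):
        c=0
        for n,m in dist.items():
            h=cv2.convexHull((proj(n,place(P,p))*16).astype(np.int32)); im=np.zeros((480,640),np.uint8)
            cv2.fillConvexPoly(im,h,255,cv2.LINE_AA,4); im=cv2.GaussianBlur(im.astype(np.float32)/255,(0,0),1)
            c+=np.abs(im-m).sum()/m.sum()
        return c
    best=None
    for k in range(3):
        s=np.array([p0]+[np.array(p0)+np.eye(3)[i]*d[i] for i in range(3)])
        r=minimize(cost,p0,method='Nelder-Mead',options=dict(initial_simplex=s,xatol=1e-5,fatol=1e-6,maxiter=400)); p0=r.x
    return r.x,r.fun
E
cat > m1.py <<'E'
from fit import *
env.get_image('scene');env.get_image('top')
M={}
for n in('scene','top'): M[n]=env.cut_out('cabinet',n)[0]['mask']
g=ray('top',225,331,.15)
for ms in ({'scene':M['scene']},{'top':M['top']},M): print('cab',fit(cabpts(),ms,[g[0],g[1],0.06]))
C=env.cut_out('carton','top')[0]['mask']; g=ray('top',300,122,.09)
print(g)
for y in (0,.1,-.1): print('carton',fit(boxpts(.045,.06,.09),{'top':C},[g[0],g[1],y],(.01,.01,.1)))
for r in env.cut_out('carton','scene')[:3]: print(r['confidence'],r['position'],r['mask'].sum())
m=(C*255).astype(np.uint8)
for n,row,col in(('top',290,336),): pass
print('handle tip top',ray('top',303,337,.131),'scene',ray('scene',226,375,.131))
print(env.camera_model('wrist'))
o=env.get_image('top'); cv2.imwrite('pics/c.png',cv2.resize(o[270:330,90:190],None,fx=6,fy=6,interpolation=cv2.INTER_CUBIC))
E
python3 m1.py
```

```text
cab (array([ 0.60584787, -0.07029213,  0.06204808]), np.float64(0.048347357660532))
cab (array([ 0.60651304, -0.06828478,  0.05714274]), np.float64(0.09135042130947113))
cab (array([ 0.60571056, -0.06932867,  0.06737363]), np.float64(0.14039625227451324))
[0.45517487 0.35655626 0.09      ]
carton (array([0.45735259, 0.35979063, 0.01986716]), np.float64(0.06417059153318405))
carton (array([0.4573914 , 0.35963236, 0.02370845]), np.float64(0.0640963688492775))
carton (array([0.45737988, 0.35981254, 0.01969004]), np.float64(0.06401444971561432))
0.96 [413.6, 306.7] 582
handle tip top [ 0.4376643  -0.08136423  0.131     ] scene [ 0.43382097 -0.0946597   0.131     ]
{'fov_y': 65.19072409582358, 'cx': 323.9597977582518, 'cy': 239.6521023472808, 'T_tool_cam': array([[ 9.29755910e-04, -9.64868961e-01, -2.62729945e-01,
         7.03701751e-02],
       [ 9.99998403e-01,  4.96117370e-04,  1.71684341e-03,
         5.18054669e-05],
       [-1.52618403e-03, -2.62731121e-01,  9.64867881e-01,
        -1.58505376e-01],
       [ 0.00000000e+00,  0.00000000e+00,  0.00000000e+00,
         1.00000000e+00]])}
```

```bash
cat > m2.py <<'E'
from fit import *
p=np.array([.606,-.0695,.061])
a=env.get_image('scene');b=env.get_image('top')
pts={'scene':(375,226),'top':(337,303)}
A=[];B=[]
for th in np.arange(0,.6,.05):
    an=np.radians(9.5)+th; X=place(np.array([[-.186*np.cos(an),0,.1+.186*np.sin(an)]]),p)
    print(round(th,2),proj('scene',X)[0].round(),proj('top',X)[0].round())
S=boxpts(.045,.06,.09)
def crop(im,n,x,y,w,h,f):
    c=cv2.resize(im[y:y+h,x:x+w],None,fx=f,fy=f,interpolation=cv2.INTER_CUBIC); return c
def draw(im,n):
    im=im.copy()
    for P,q in((cabpts(),p),(S,(.4574,.3597,.02))):
        cv2.polylines(im,[cv2.convexHull((proj(n,place(P,q))*16).astype(np.int32))],True,(0,0,255),1,cv2.LINE_AA,4)
    return im
L=np.vstack([crop(draw(a,'scene'),'scene',215,110,180,210,1),])
o=np.hstack([crop(draw(a,'scene'),0,215,110,180,210,2)[:420],crop(draw(b,'top'),0,215,130,230,210,1.9)[:399].copy() if 0 else cv2.resize(draw(b,'top')[130:340,215:435],(440,420))])
r=np.hstack([crop(draw(a,'scene'),0,280,390,60,45,4),crop(draw(b,'top'),0,95,280,65,45,4)]); r=cv2.copyMakeBorder(r,0,0,0,800-r.shape[1],cv2.BORDER_CONSTANT)
cv2.imwrite('pics/o.png',np.vstack([o,r]))
c,f=K('top')
C=env.cut_out('carton','scene')[0]['mask'];D=env.cut_out('carton','top')[0]['mask']
print(fit(S,{'scene':C},[.457,.36,.02],(.01,.01,.1)),fit(S,{'scene':C,'top':D},[.457,.36,.02],(.01,.01,.1)))
E
python3 m2.py
```

```text
0.0 [378. 233.] [337. 311.]
0.05 [377. 231.] [337. 310.]
0.1 [377. 230.] [337. 309.]
0.15 [376. 228.] [337. 307.]
0.2 [375. 227.] [337. 306.]
0.25 [374. 225.] [337. 304.]
0.3 [373. 224.] [337. 301.]
0.35 [371. 222.] [337. 299.]
0.4 [369. 221.] [337. 296.]
0.45 [367. 219.] [337. 293.]
0.5 [365. 217.] [337. 290.]
0.55 [363. 215.] [336. 286.]
(array([0.45532531, 0.35787753, 0.06585305]), np.float64(0.10527482628822327)) (array([0.45613406, 0.35722529, 0.02132683]), np.float64(0.1798158884048462))
```

View pics/o.png

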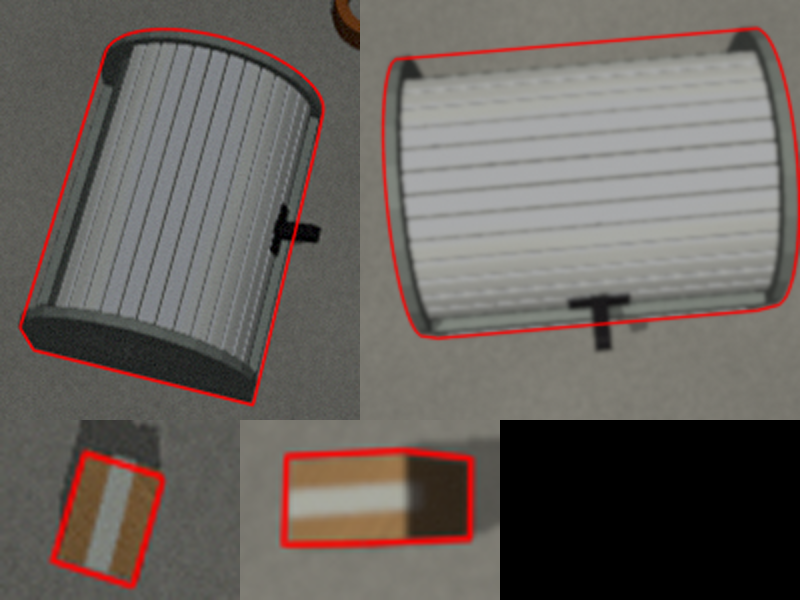

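The overlay matches: the cabinet is at about (0.606, -0.0695) with yaw 0.061, and the carton is at about (0.456, 0.358). The handle tip shows the cover already standing at about 0.23 rad. I'll move above the handle.

```bash
cat > go.py <<'E'
import sys;from h import *
from scipy.spatial.transform import Rotation as Ro
def go(x,y,z,yaw):
    o=env.get_obs();R=Ro.from_quat(o['tcp_rot']).as_matrix();cur=np.degrees(np.arctan2(R[1,1],R[0,1]))
    d=(yaw-cur+90)%180-90; R2=Ro.from_euler('z',d,degrees=True).as_matrix()@R
    print('t',round(o['t'],2),'p',np.round(o['ee_pos'],4),'tilt',np.round(R[2,:2],3),'turn',round(-d,2),'then shift mm',np.round(R2.T@(np.array([x,y,z])-o['ee_pos'])*1e3,1),'q7',round(o['qpos'][6],2),'F',np.round(o['force'],1),'w',round(o['width'],4),'g',round(o['grasp_force'],1))
if __name__=='__main__': go(*map(float,sys.argv[1:]))
E
python3 -m handwheel '[[[0,0,0,-6.6],[0,0,0,-6.6],[0,0,0,-6.6],[-0.016,-0.049,-0.003,0],[-0.016,-0.049,-0.003,0],[-0.016,-0.049,-0.003,0],[-0.016,-0.049,-0.003,0],[-0.016,-0.049,-0.003,0]]]' 0.06 20
python3 -m handwheel '[[[-0.016,-0.049,-0.003,0],[-0.016,-0.049,-0.003,0],[-0.016,-0.049,-0.003,0],[-0.016,-0.049,0,0],[-0.016,-0.049,0,0],[-0.016,-0.049,0,0],[-0.016,-0.049,0,0],[0,0,0,0]]]'
python3 go.py .43 -.079 .25 93.5
```

```text
t: 2.25
ee_pos: [0.2682, 0.3656, 0.2415]
tcp_rot: [-0.03, 1.0, 0.0, 0.0]
force: [1.2, 0.5, 0.6]
width: 0.0601
grasp_force: 0.0
t: 3.05
ee_pos: [0.3976, 0.0362, 0.2506]
tcp_rot: [-0.026, 1.0, -0.0, 0.001]
force: [0.6, 1.2, -0.2]
width: 0.0596
grasp_force: 0.0
t 3.05 p [0.3976 0.0362 0.2506] tilt [-0.002 -0.001] turn -0.57 then shift mm [ -25.3 -116.9    0.7] q7 1.41 F [ 0.6  1.2 -0.2] w 0.0596 g 0.0
```

```bash
python3 -m handwheel '[[[-0.009,-0.039,0,-0.6],[-0.008,-0.039,0,0],[-0.008,-0.039,0,0],[0,0,0,0],[0,0,0,0]]]'
cat > w.py <<'E'
import sys
from h import *
from scipy.spatial.transform import Rotation as Ro
def wcam():
    o=env.get_obs();c,f=K('wrist');T=np.eye(4);T[:3,:3]=Ro.from_quat(o['tcp_rot']).as_matrix();T[:3,3]=o['ee_pos']
    return T@np.array(c['T_tool_cam']),c,f
def wproj(X,W):
    T,c,f=W;p=(np.atleast_2d(X)-T[:3,3])@T[:3,:3];return np.stack([c['cx']+f*p[:,0]/p[:,2],c['cy']+f*p[:,1]/p[:,2]],-1)
def wray(row,col,z,W):
    T,c,f=W;d=T[:3,:3]@[(col-c['cx'])/f,(row-c['cy'])/f,1];return T[:3,3]+d*(z-T[2,3])/d[2]
E
python3 - <<'E'
from w import *
from fit import place
W=wcam();im=env.get_image('wrist');p=[.606,-.0695,.061]
a=np.radians(9.5)+.23
for r in(.168,.186):
  for y in(-.008,.008):
    q=wproj(place(np.array([[-r*np.cos(a),y,.1+r*np.sin(a)]]),p),W)[0];print(q);cv2.circle(im,tuple(int(v) for v in q),2,(0,0,255),-1)
for e in((-.129,-.168,.11),(-.129,.168,.11)):
    q=wproj(place(np.array([e]),p),W)[0];print('sill',q)
q=wproj(place(np.array([[-.141,y,.11] for y in(-.168,.168)]),p),W).astype(int);cv2.line(im,tuple(map(int,q[0])),tuple(map(int,q[1])),(0,255,0),1)
cv2.imwrite('pics/w1.png',im)
E
python3 go.py .4513 -.079 .146 93.5
```

```text
t: 3.55
ee_pos: [0.4287, -0.0735, 0.25]
tcp_rot: [-0.034, 0.999, 0.0, -0.0]
force: [-0.6, 0.7, 0.6]
width: 0.0601
grasp_force: 0.0
[301.63240043 275.94945537]
[324.78070538 276.10901231]
[300.85552559 256.11300084]
[325.03520594 256.28442773]
sill [116.88098799 280.42936014]
sill [512.0755503  283.13082891]
t 3.6 p [ 0.4285 -0.0725  0.2499] tilt [0. 0.] turn 0.51 then shift mm [-22.4  -7.9 103.9] q7 1.76 F [-0.4  1.2 -0.3] w 0.0601 g 0.0
```

View pics/w1.png

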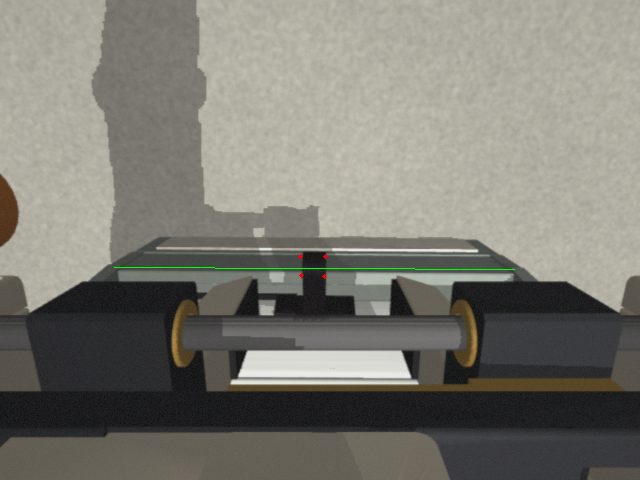

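The predicted handle points land on the fin within a few pixels (fin at columns 302–327, tip at row ~251, predicted 256). I'll descend and pinch it.

```bash
python3 -m handwheel '[[[-0.010,-0.004,0.02,0.5],[-0.010,-0.0035,0.04,0],[0,0,0.03,0],[0,0,0.014,0],[0,0,0,0]]]'
python3 -m handwheel '[[[0,0,0,0],[0,0,0,0],[0,0,0,0],[0,0,0,0],[0,0,0,0]]]' 0 20
python3 - <<'E'
from h import *
from go import go
go(.4513,-.079,.146,93.5)
from fit import place
o=env.get_obs();e=np.array(o['ee_pos'])+[0,0,.019]
c,s=np.cos(.061),np.sin(.061);d=e-[.606,-.0695,0];x=c*d[0]+s*d[1];y=-s*d[0]+c*d[1];z=d[2]-.1
r=np.hypot(x,z);a=np.arctan2(z,-x);print(x,y,r,a-np.radians(9.5))
A=np.linspace(a,np.radians(9.5)+1.99,25);P=np.stack([-r*np.cos(A),.1+r*np.sin(A)],1)
D=np.diff(P,axis=0)*1e3;print(np.c_[-D[:,0],-D[:,1]].round(1).tolist())
E
```

```text
t: 4.1
ee_pos: [0.4475, -0.0775, 0.1442]
tcp_rot: [-0.032, 0.999, 0.0, -0.002]
force: [0.1, -0.1, 0.3]
width: 0.0602
grasp_force: 0.0
t: 4.6
ee_pos: [0.4493, -0.0791, 0.1464]
tcp_rot: [-0.031, 1.0, 0.0, 0.0]
force: [-0.4, 0.1, 0.7]
width: 0.0247
grasp_force: 0.0
t 4.6 p [ 0.4493 -0.0791  0.1464] tilt [-0.001  0.   ] turn 0.02 then shift mm [-2.   0.   0.4] q7 1.9 F [-0.4  0.1  0.7] w 0.0247 g 0.0
-0.156948251960916 -7.154724735497324e-05 0.17001882989589032 0.22886564074469246
[[-5.2, -11.3], [-6.0, -10.9], [-6.8, -10.4], [-7.6, -9.9], [-8.3, -9.3], [-8.9, -8.7], [-9.5, -8.0], [-10.1, -7.3], [-10.6, -6.5], [-11.1, -5.7], [-11.5, -4.9], [-11.8, -4.1], [-12.1, -3.2], [-12.3, -2.3], [-12.4, -1.4], [-12.5, -0.5], [-12.5, 0.4], [-12.4, 1.3], [-12.3, 2.3], [-12.1, 3.1], [-11.8, 4.0], [-11.5, 4.9], [-11.1, 5.7], [-10.6, 6.5]]
```

```bash
python3 -m handwheel '[[[0,0,0,0],[0,0,0,0],[0,0,0,0],[0,0,0,0]]]'
python3 -m handwheel '[[[-0.0052,0,-0.0113,0],[-0.006,0,-0.0109,0],[-0.0068,0,-0.0104,0],[-0.0076,0,-0.0099,0],[0,0,0,0]]]'
python3 go.py .4751 -.0775 .1885 93.5
```

```text
t: 5.0
ee_pos: [0.4491, -0.079, 0.1461]
tcp_rot: [-0.031, 1.0, 0.0, 0.0]
force: [-1.8, 2.7, 3.3]
width: 0.0159
grasp_force: 20.0
t: 5.5
ee_pos: [0.4736, -0.0775, 0.1888]
tcp_rot: [-0.031, 1.0, 0.0, -0.002]
force: [-8.3, 2.5, 9.8]
width: 0.0159
grasp_force: 20.0
t 5.5 p [ 0.4736 -0.0775  0.1888] tilt [0.003 0.001] turn 0.02 then shift mm [-1.5 -0.1  0.3] q7 1.86 F [-8.3  2.5  9.8] w 0.0159 g 20.0
```

```bash
python3 -m handwheel '[[[-0.0073,0,-0.0103,0],[-0.0084,0,-0.0092,0],[-0.0095,0,-0.008,0],[-0.0101,0,-0.0073,0],[-0.0106,0,-0.0065,0],[-0.0111,0,-0.0057,0],[0,0,0,0]]]'
python3 -m handwheel '[[[-0.0115,0,-0.0054,0],[-0.0118,0,-0.0046,0],[-0.0121,0,-0.0037,0],[-0.0123,0,-0.0023,0],[-0.0124,0,-0.0014,0],[-0.0125,0,-0.0005,0],[0,0,0,0]]]'
python3 go.py .6059 -.0695 .251 93.5
```

```text
t: 6.2
ee_pos: [0.5329, -0.074, 0.2368]
tcp_rot: [-0.031, 1.0, 0.0, 0.0]
force: [-2.1, 3.6, 9.3]
width: 0.016
grasp_force: 20.0
t: 6.9
ee_pos: [0.6064, -0.0696, 0.2543]
tcp_rot: [-0.031, 1.0, -0.0, 0.001]
force: [4.1, 1.2, 2.6]
width: 0.0158
grasp_force: 20.0
t 6.9 p [ 0.6064 -0.0696  0.2543] tilt [-0.003 -0.001] turn 0.06 then shift mm [0.5 0.1 3.3] q7 1.87 F [4.1 1.2 2.6] w 0.0158 g 20.0
```

```bash
python3 -m handwheel '[[[-0.0125,0,0.0004,0],[-0.0124,0,0.0013,0],[-0.0123,0,0.0023,0],[-0.0121,0,0.0031,0],[-0.0118,0,0.004,0],[-0.0115,0,0.0049,0],[-0.0111,0,0.0057,0],[-0.0106,0,0.0065,0]]]'
python3 -m handwheel '[[[-0.005,0,0.003,0],[0,0,0,0],[0,0,0,0]]]'
python3 - <<'E'
from h import *
from go import go
go(.6,-.07,.3,93.5)
o=env.get_obs();e=np.array(o['ee_pos'])+[0,0,.019]
c,s=np.cos(.061),np.sin(.061);d=e-[.606,-.0695,0];x=c*d[0]+s*d[1];z=d[2]-.1
print(x,np.hypot(x,z),np.arctan2(z,-x)-np.radians(9.5))
E
```

```text
t: 7.7
ee_pos: [0.7006, -0.064, 0.2273]
tcp_rot: [-0.031, 1.0, -0.0, 0.003]
force: [1.9, 0.7, 9.5]
width: 0.0159
grasp_force: 20.0
t: 8.0
ee_pos: [0.706, -0.0637, 0.2238]
tcp_rot: [-0.031, 1.0, -0.001, 0.003]
force: [7.0, 1.4, 2.9]
width: 0.0158
grasp_force: 20.0
t 8.0 p [ 0.706  -0.0637  0.2238] tilt [-0.006 -0.001] turn 0.05 then shift mm [ 1.057e+02  1.000e-01 -7.680e+01] q7 1.88 F [7.  1.4 2.9] w 0.0158 g 20.0
0.10012255465746966 0.17440077984774935 2.016488048264561
```

```bash
python3 -m handwheel '[[[-0.004,0,0.003,0],[-0.004,0,0.003,0],[0,0,0,0],[0,0,0,0]]]'; python3 go.py .6 -.07 .3 93.5
```

```text
t: 8.4
ee_pos: [0.7121, -0.0633, 0.2191]
tcp_rot: [-0.031, 1.0, -0.0, 0.002]
force: [-4.7, 2.3, 15.7]
width: 0.0161
grasp_force: 20.0
t 8.4 p [ 0.7121 -0.0633  0.2191] tilt [-0.003 -0.   ] turn 0.03 then shift mm [112.    0.2 -81.3] q7 1.88 F [-4.7  2.3 15.7] w 0.0161 g 20.0
```

Now the stop is pushing back along the track with about 16 N, so the cover is right back. I'll let go, lift clear and look.

```bash
python3 -m handwheel '[[[0,0,0,0],[0,0,0,0],[0,0,0,0],[0,0,0,0]]]' 0.06
python3 -m handwheel '[[[0,0,-0.03,0],[0,0,-0.04,0],[0,0.04,-0.04,8],[0,0.045,0,8],[0,0.045,0,8],[0,0.045,0,8],[0,0.045,0,8],[0,0.04,0,8]]]'
python3 - <<'E'
from fit import *
from go import go
a=env.get_image('scene');b=env.get_image('top')
S=np.hstack([cv2.resize(a[110:320,215:395],(360,420)),cv2.resize(b[130:340,215:435],(440,420))]);cv2.imwrite('pics/open.png',S)
for n in('scene','top'):
  for q in('pad_top','neighbour_center','carton'):
    for r in env.cut_out(q,n)[:2]: print(n,q,round(r['confidence'],2),np.round(r['position']),r['mask'].sum())
p=[.606,-.0695,.061]
for X in((-.055,.085,.064),(-.055,-.085,.064)):
  w=place(np.array([X]),p);print(w.round(4),proj('scene',w).round(),proj('top',w).round())
go(.456,.3585,.2,2)
E
```

```text
t: 8.8
ee_pos: [0.711, -0.0631, 0.2158]
tcp_rot: [-0.031, 1.0, -0.0, -0.0]
force: [0.2, 1.1, 0.4]
width: 0.0431
grasp_force: 0.0
t: 9.6
ee_pos: [0.7832, 0.1788, 0.3216]
tcp_rot: [0.38, 0.925, 0.001, -0.0]
force: [1.2, 0.4, 0.2]
width: 0.0601
grasp_force: 0.0
scene pad_top 0.73 [199. 329.] 1754
scene pad_top 0.46 [171. 273.] 1729
scene carton 0.89 [413. 309.] 584
scene carton 0.15 [107. 400.] 1136
top pad_top 0.57 [244. 370.] 2578
top neighbour_center 0.9 [250. 292.] 1309
top neighbour_center 0.53 [165. 323.] 3731
top carton 0.86 [297. 124.] 997
[[0.5459 0.012  0.064 ]] [[316. 261.]] [[291. 253.]]
[[ 0.5563 -0.1577  0.064 ]] [[333. 198.]] [[370. 246.]]
t 10.0 p [0.783  0.1732 0.3224] tilt [-0.  0.] turn 43.44 then shift mm [ 196.7 -320.4  122.2] q7 0.76 F [-0.5 -0.5 -0.5] w 0.0598 g 0.0
```

View pics/open.png

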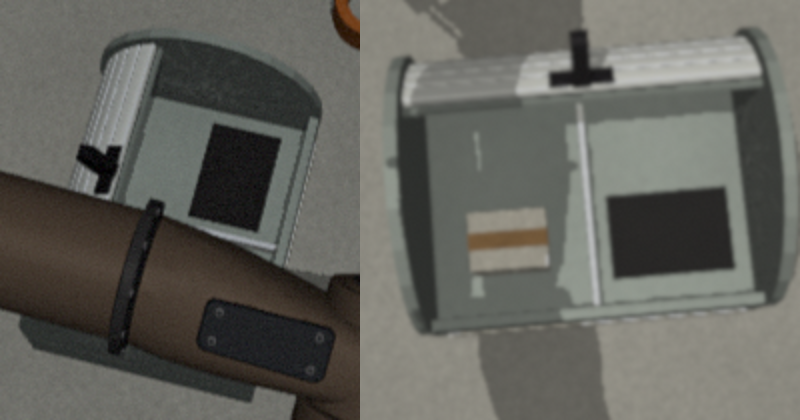

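The open view shows the pad bare in the right-hand (-y) bay, at top pixel (370,245), with 246 predicted. The cover is fully back and the white box is untouched in the left bay. Next, the carton.

```bash
python3 -m handwheel '[[[0,0,0,8.5],[0,0,0,8.5],[0,0,0,8.5],[0,0,0,8.5],[0,0,0,8.5],[0.02,-0.04,0,0.9],[0.02,-0.04,0,0],[0.02,-0.04,0,0]]]' 0.085
python3 -m handwheel '[[[0.025,-0.04,0.015,0],[0.025,-0.04,0.015,0],[0.025,-0.04,0.015,0],[0.025,-0.04,0.015,0],[0.02,-0.03,0.02,0],[0,0,0,0],[0,0,0,0]]]'
cat > wc.py <<'E'
from w import *
from go import go
from fit import *
W=wcam();im=env.get_image('wrist')
for r in env.cut_out('carton','wrist')[:2]:
    m=r['mask'];print(r['confidence'],r['position'],m.sum(),cv2.boundingRect(m.astype(np.uint8)))
q=(.4565,.3585,.03)
cv2.polylines(im,[cv2.convexHull((wproj(place(boxpts(.045,.06,.09),q),W)*16).astype(np.int32))],True,(0,0,255),1,cv2.LINE_AA,4)
cv2.imwrite('pics/w2.png',im)
go(.4565,.3585,.051,2)
E
python3 wc.py
```

```text
t: 10.8
ee_pos: [0.6591, 0.2288, 0.3218]
tcp_rot: [0.694, 0.72, 0.0, -0.0]
force: [-0.4, 1.7, 0.2]
width: 0.085
grasp_force: 0.0
t: 11.5
ee_pos: [0.4656, 0.3426, 0.2419]
tcp_rot: [0.693, 0.721, 0.0, -0.001]
force: [-0.1, -1.2, 1.1]
width: 0.0847
grasp_force: 0.0
0.62 [201.0, 314.0] 4072 (287, 163, 55, 78)
t 11.6 p [0.4678 0.3414 0.2426] tilt [0.001 0.001] turn 0.01 then shift mm [ 17.3 -11.  191.6] q7 -0.27 F [ 0.4 -0.4 -0.1] w 0.0851 g 0.0
```

View pics/w2.png

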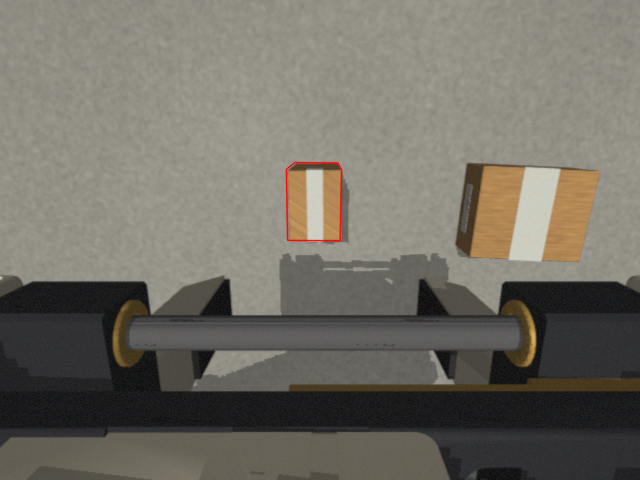

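The predicted outline sits exactly on the carton (columns 287–342, rows 163–241). I'll descend and grip.

```bash
python3 -m handwheel '[[[0.009,-0.006,0.04,0],[0.008,-0.005,0.04,0],[0,0,0.045,0],[0,0,0.04,0],[0,0,0.0265,0],[0,0,0,0],[0,0,0,0]]]'
python3 -m handwheel '[[[0,0,0,0],[0,0,0,0],[0,0,0,0],[0,0,0,0],[0,0,0,0],[0,0,0,0],[0,0,0,0],[0,0,0,0]]]' 0.03 20
python3 go.py .4565 .3585 .051 2
```

```text
t: 12.3
ee_pos: [0.4566, 0.3582, 0.0511]
tcp_rot: [0.695, 0.719, 0.0, 0.0]
force: [0.2, -0.4, 0.6]
width: 0.085
grasp_force: 0.0
t: 13.1
ee_pos: [0.4552, 0.3595, 0.0503]
tcp_rot: [0.694, 0.72, 0.0, 0.0]
force: [0.7, 1.5, 2.7]
width: 0.0449
grasp_force: 19.9
t 13.1 p [0.4552 0.3595 0.0503] tilt [0.    0.001] turn 0.12 then shift mm [-1.   1.3 -0.7] q7 -0.11 F [0.7 1.5 2.7] w 0.0449 g 19.9
```

```bash
python3 -m handwheel '[[[0,0,-0.02,0],[0,0,-0.04,0],[0,0,-0.045,0],[0,0,-0.045,0],[0,0,-0.045,0],[0,0,-0.045,0],[0,0,-0.04,-1.5],[0,0,0,0]]]'
python3 go.py .5563 -.1577 .33 3.5
```

```text
t: 13.9
ee_pos: [0.4569, 0.3595, 0.3348]
tcp_rot: [0.684, 0.729, 0.003, 0.0]
force: [0.6, 0.9, -2.7]
width: 0.0454
grasp_force: 19.9
t 13.9 p [0.4569 0.3595 0.3348] tilt [0.004 0.005] turn 0.14 then shift mm [-522.4   67.7    2.9] q7 -0.34 F [ 0.6  0.9 -2.7] w 0.0454 g 19.9
```

```bash
python3 -m handwheel '[[[-0.03,0.004,0,0],[-0.045,0.006,0,0],[-0.045,0.006,0,0],[-0.045,0.006,0,0],[-0.045,0.006,0,0],[-0.045,0.006,0,0],[-0.045,0.006,0,0],[-0.045,0.006,0,0]]]'
python3 -m handwheel '[[[-0.045,0.006,0,0],[-0.045,0.006,0,0],[-0.045,0.006,0,0],[-0.03,0.004,0,0],[-0.012,0,0,0],[0,0,0,0],[0,0,0,0]]]'
python3 go.py .5563 -.1577 .115 3.5
```

```text
t: 14.7
ee_pos: [0.5216, 0.0163, 0.3289]
tcp_rot: [0.684, 0.729, -0.0, -0.001]
force: [0.9, 0.9, -2.0]
width: 0.0451
grasp_force: 19.9
t: 15.4
ee_pos: [0.5554, -0.156, 0.3292]
tcp_rot: [0.684, 0.729, -0.0, -0.001]
force: [0.4, 1.2, -1.3]
width: 0.0447
grasp_force: 19.9
t 15.4 p [ 0.5554 -0.156   0.3292] tilt [ 0.001 -0.001] turn 0.16 then shift mm [ -2.    1.1 214.2] q7 0.62 F [ 0.4  1.2 -1.3] w 0.0447 g 19.9
```

```bash
python3 -m handwheel '[[[-0.002,0.001,0.03,0],[0,0,0.04,0],[0,0,0.04,0],[0,0,0.04,0],[0,0,0.03,0],[0,0,0.02,0],[0,0,0,0],[0,0,0,0]]]'
python3 go.py .5563 -.1577 .1145 3.5
```

```text
t: 16.2
ee_pos: [0.5571, -0.1578, 0.1304]
tcp_rot: [0.684, 0.73, 0.0, -0.0]
force: [0.5, -0.7, -0.4]
width: 0.0447
grasp_force: 19.9
t 16.2 p [ 0.5571 -0.1578  0.1304] tilt [ 0. -0.] turn 0.24 then shift mm [ 0.1 -0.8 15.9] q7 0.79 F [ 0.5 -0.7 -0.4] w 0.0447 g 19.9
```

```bash
python3 -m handwheel '[[[0,0,0.004,0],[0,0,0.004,0],[0,0,0.003,0],[0,0,0.002,0],[0,0,0,0],[0,0,0,0]]]'
python3 -m handwheel '[[[0,0,0.001,0],[0,0,0.001,0],[0,0,0,0]]]'
python3 -m handwheel '[[[0,0,0.001,0],[0,0,0,0]]]'
```

```text
t: 16.8
ee_pos: [0.5568, -0.1595, 0.1171]
tcp_rot: [0.684, 0.729, 0.0, 0.0]
force: [-0.5, 0.2, -1.6]
width: 0.0451
grasp_force: 19.9
t: 17.1
ee_pos: [0.5567, -0.1593, 0.1149]
tcp_rot: [0.684, 0.729, -0.0, -0.0]
force: [0.6, -0.5, -0.6]
width: 0.045
grasp_force: 19.9
t: 17.3
ee_pos: [0.5571, -0.1594, 0.1142]
tcp_rot: [0.684, 0.729, 0.0, 0.0]
force: [0.5, 0.9, 0.3]
width: 0.0452
grasp_force: 20.0
```

```bash
python3 -m handwheel '[[[0,0,0.001,0],[0,0,0,0]]]'
python3 -m handwheel '[[[0,0,0.001,0],[0,0,0,0]]]'
```

```text
t: 17.5
ee_pos: [0.5575, -0.1595, 0.1138]
tcp_rot: [0.684, 0.729, 0.001, 0.001]
force: [0.4, 1.9, 6.6]
width: 0.0449
grasp_force: 20.0
t: 17.7
ee_pos: [0.5576, -0.1594, 0.1137]
tcp_rot: [0.684, 0.729, 0.001, 0.001]
force: [-4.8, 3.8, 18.2]
width: 0.0448
grasp_force: 20.0
```

The carton is set down (6.6 N, then 18 N). I'll relax 1 mm, let go and lift.

```bash
python3 -m handwheel '[[[0,0,-0.001,0],[0,0,0,0],[0,0,0,0]]]'
python3 -m handwheel '[[[0,0,0,0],[0,0,0,0],[0,0,0,0],[0,0,0,0],[0,0,0,0],[0,0,0,0]]]' 0.075
python3 -m handwheel '[[[0,0,-0.01,0],[0,0,-0.03,0],[0,0,-0.04,0],[0,0,-0.045,0],[0,0,-0.045,0],[0,0,-0.03,0],[0,0,0,0]]]'
python3 go.py .7115 -.0633 .33 93.5
python3 - <<'E'
from h import *
from fit import place
p=[.606,-.0695,.061];a=np.radians(9.5)+1.99
for r in(.168,.174):print(place(np.array([[-r*np.cos(a),0,.1+r*np.sin(a)]]),p))
E
```

```text
t: 18.0
ee_pos: [0.5573, -0.1594, 0.1138]
tcp_rot: [0.684, 0.729, 0.001, 0.0]
force: [-0.3, 2.6, 8.6]
width: 0.0447
grasp_force: 20.0
t: 18.6
ee_pos: [0.5567, -0.1594, 0.113]
tcp_rot: [0.684, 0.729, -0.0, -0.0]
force: [0.5, 0.4, -0.7]
width: 0.0748
grasp_force: 0.0
t: 19.3
ee_pos: [0.5582, -0.161, 0.318]
tcp_rot: [0.685, 0.729, 0.002, 0.003]
force: [-0.2, 0.2, -0.6]
width: 0.075
grasp_force: 0.0
t 19.3 p [ 0.5582 -0.161   0.318 ] tilt [-0.002  0.007] turn -89.91 then shift mm [-159.    88.2  -11.1] q7 0.64 F [-0.2  0.2 -0.6] w 0.075 g 0.0
[[ 0.69859834 -0.06384448  0.24006271]]
[[ 0.70190543 -0.0636425   0.24506495]]
```

```bash
python3 -m handwheel '[[[0,0,0,-8.5],[0,0,0,-8.5],[0,0,0,-8.5],[0,0,0,-8.5],[0,0,0,-8.5],[0,0,0,-8.5],[0,0,0,-8.5],[0,0,0,-8.5]]]' 0.06
python3 -m handwheel '[[[0,0,0,-8.5],[0,0,0,-8.5],[0,0,0,-5],[-0.04,0.022,0,0],[-0.04,0.022,0,0],[-0.04,0.022,0,0],[-0.03,0.022,0,0],[0,0,0,0]]]'
python3 - <<'E'
from w import *
from go import go
a=env.get_image('scene');b=env.get_image('top')
go(.708,-.0633,.222,93.5)
cv2.imwrite('pics/placed.png',np.hstack([cv2.resize(a[110:320,215:395],(360,420)),cv2.resize(b[130:340,215:435],(440,420))]))
E
```

```text
t: 20.1
ee_pos: [0.5563, -0.1595, 0.3128]
tcp_rot: [0.157, 0.988, -0.0, -0.0]
force: [0.1, -0.0, -0.3]
width: 0.06
grasp_force: 0.0
t: 20.9
ee_pos: [0.7037, -0.0561, 0.3105]
tcp_rot: [-0.035, 0.999, 0.001, -0.001]
force: [0.4, 0.7, 0.7]
width: 0.0601
grasp_force: 0.0
t 21.0 p [ 0.7009 -0.0616  0.3119] tilt [ 0.002 -0.001] turn 0.18 then shift mm [-7.2 -2.  89.9] q7 1.89 F [ 0.  -1.1  0.4] w 0.0603 g 0.0
```

View pics/placed.png

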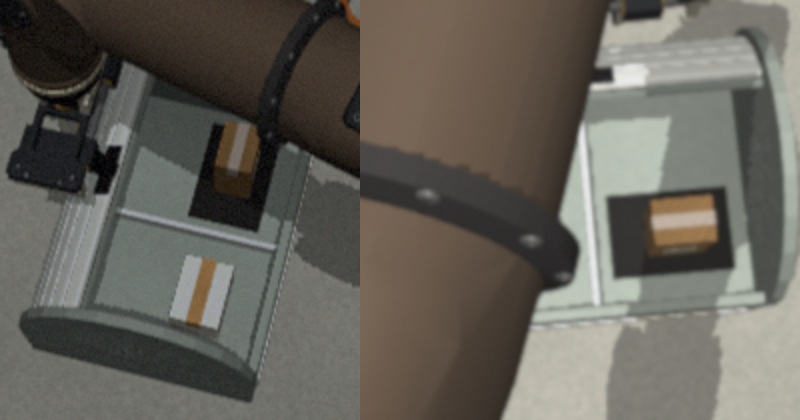

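The carton stands upright within the pad (crop position ~(683,222)), and the neighbour box hasn't moved. Back to the handle.

```bash
python3 -m handwheel '[[[-0.004,-0.002,0.02,0],[-0.002,0,0.03,0],[0,0,0.02,0],[0,0,0.015,0],[0,0,0.004,0],[0,0,0,0]]]'
python3 -m handwheel '[[[0,0,0,0],[0,0,0,0],[0,0,0,0],[0,0,0,0],[0,0,0,0],[0,0,0,0],[0,0,0,0],[0,0,0,0]]]' 0 20
python3 - <<'E'
from h import *
from go import go
go(.708,-.0633,.222,93.5)
o=env.get_obs();e=np.array(o['ee_pos'])+[0,0,.019]
c,s=np.cos(.061),np.sin(.061);d=e-[.6045,-.0695,0];x=c*d[0]+s*d[1];y=-s*d[0]+c*d[1];z=d[2]-.1
r=np.hypot(x,z);a=np.arctan2(z,-x);print(x,y,r,a-np.radians(9.5))
A=np.linspace(a,np.radians(9.5)+0,25);P=np.stack([-r*np.cos(A),.1+r*np.sin(A)],1)
D=np.diff(P,axis=0)*1e3;print(np.c_[-D[:,0],-D[:,1]].round(1).tolist(),P[::8])
E
```

```text
t: 21.6
ee_pos: [0.7066, -0.0643, 0.2243]
tcp_rot: [-0.031, 1.0, -0.0, -0.0]
force: [0.5, -0.5, 0.4]
width: 0.06
grasp_force: 0.0
t: 22.4
ee_pos: [0.707, -0.0636, 0.2241]
tcp_rot: [-0.032, 1.0, 0.0, 0.0]
force: [-0.3, 0.5, 0.1]
width: 0.0159
grasp_force: 20.0
t 22.4 p [ 0.707  -0.0636  0.2241] tilt [-0.  0.] turn 0.12 then shift mm [-1.   0.3  2.1] q7 1.92 F [-0.3  0.5  0.1] w 0.0159 g 20.0
0.10269025432679578 -0.00038351989829489563 0.1760958875903025 2.027590499271954
[[12.4, -8.2], [13.1, -7.1], [13.6, -5.9], [14.1, -4.8], [14.4, -3.6], [14.7, -2.3], [14.8, -1.1], [14.9, 0.2], [14.8, 1.4], [14.6, 2.7], [14.4, 3.9], [14.0, 5.1], [13.5, 6.2], [12.9, 7.4], [12.3, 8.4], [11.5, 9.4], [10.7, 10.4], [9.8, 11.2], [8.8, 12.0], [7.7, 12.7], [6.6, 13.3], [5.5, 13.8], [4.3, 14.2], [3.1, 14.6]] [[ 0.10269025  0.24305409]
 [-0.00937497  0.27584616]
 [-0.11731834  0.23132467]
 [-0.17368084  0.1290642 ]]
```

```bash
python3 -m handwheel '[[[0.0124,0,-0.0082,0],[0.0131,0,-0.0071,0],[0.0136,0,-0.0059,0],[0.0141,0,-0.0048,0],[0.0144,0,-0.0036,0],[0.0147,0,-0.0023,0],[0.0148,0,-0.0011,0],[0.0149,0,0.0002,0]]]'
python3 -m handwheel '[[[0,0,0,0]]]'; python3 go.py .5951 -.0701 .2568 93.5
```

```text
t: 23.2
ee_pos: [0.5948, -0.0703, 0.2564]
tcp_rot: [-0.032, 0.999, 0.0, 0.001]
force: [6.9, -0.1, -12.2]
width: 0.0158
grasp_force: 20.0
t: 23.3
ee_pos: [0.593, -0.0704, 0.2564]
tcp_rot: [-0.031, 1.0, 0.001, -0.001]
force: [-1.0, 0.7, -7.5]
width: 0.0158
grasp_force: 20.0
t 23.3 p [ 0.593  -0.0704  0.2564] tilt [0.002 0.001] turn 0.11 then shift mm [-2.1  0.2 -0.4] q7 1.91 F [-1.   0.7 -7.5] w 0.0158 g 20.0
```

```bash
python3 -m handwheel '[[[0.0148,0,0.0017,0],[0.0146,0,0.003,0],[0.0144,0,0.0042,0],[0.014,0,0.0052,0],[0.0135,0,0.0062,0],[0.0129,0,0.0074,0],[0.0123,0,0.0084,0],[0.0115,0,0.0094,0]]]'
python3 -m handwheel '[[[0,0,0,0]]]'; python3 go.py .4872 -.0767 .2123 93.5
```

```text
t: 24.1
ee_pos: [0.4892, -0.0766, 0.2127]
tcp_rot: [-0.032, 0.999, 0.001, 0.002]
force: [5.8, 5.1, 1.2]
width: 0.0163
grasp_force: 20.0
t: 24.2
ee_pos: [0.4874, -0.0767, 0.2114]
tcp_rot: [-0.032, 0.999, 0.001, 0.001]
force: [4.0, 4.2, -5.9]
width: 0.016
grasp_force: 20.0
t 24.2 p [ 0.4874 -0.0767  0.2114] tilt [-0.002  0.001] turn 0.16 then shift mm [ 0.2 -0.  -0.9] q7 1.89 F [ 4.   4.2 -5.9] w 0.016 g 20.0
```

```bash
python3 -m handwheel '[[[0.0107,0,0.0104,0],[0.0098,0,0.0112,0],[0.0088,0,0.012,0],[0.0077,0,0.0127,0],[0.0066,0,0.0133,0],[0.0055,0,0.0138,0],[0.0035,0,0.0122,0],[0,0,0,0]]]'
python3 -m handwheel '[[[0.001,0,0.004,0],[0,0,0,0]]]'
python3 -m handwheel '[[[0.001,0,0.004,0],[0,0,0,0]]]'
python3 -m handwheel '[[[0.001,0,0.004,0],[0,0,0,0]]]';python3 go.py .433 -.08 .1103 93.5
```

```text
t: 25.0
ee_pos: [0.4351, -0.0798, 0.1253]
tcp_rot: [-0.032, 0.999, 0.001, -0.0]
force: [2.6, 5.6, -3.6]
width: 0.016
grasp_force: 20.0
t: 25.2
ee_pos: [0.4342, -0.0799, 0.1219]
tcp_rot: [-0.032, 0.999, 0.001, -0.0]
force: [0.2, 5.6, -2.8]
width: 0.0156
grasp_force: 20.0
t: 25.4
ee_pos: [0.4333, -0.0799, 0.118]
tcp_rot: [-0.032, 0.999, 0.001, 0.0]
force: [0.5, 6.4, -3.1]
width: 0.016
grasp_force: 20.0
t: 25.6
ee_pos: [0.4324, -0.08, 0.114]
tcp_rot: [-0.032, 0.999, 0.001, 0.0]
force: [0.2, 5.8, -2.9]
width: 0.0158
grasp_force: 20.0
t 25.6 p [ 0.4324 -0.08    0.114 ] tilt [-0.     0.002] turn 0.18 then shift mm [-0.6 -0.1  3.7] q7 1.99 F [ 0.2  5.8 -2.9] w 0.0158 g 20.0
```

```bash
for i in 1; do python3 -m handwheel '[[[0,0,0.003,0],[0,0,0,0]]]'; python3 -m handwheel '[[[0,0,0.003,0],[0,0,0,0]]]'; python3 -m handwheel '[[[0,0,0.002,0],[0,0,0,0]]]'; done
```

```text
t: 25.8
ee_pos: [0.4318, -0.08, 0.1109]
tcp_rot: [-0.032, 0.999, 0.001, -0.0]
force: [0.1, 5.1, -3.5]
width: 0.0159
grasp_force: 20.0
t: 26.0
ee_pos: [0.4313, -0.08, 0.1078]
tcp_rot: [-0.032, 0.999, 0.001, -0.001]
force: [-2.0, 5.5, -2.8]
width: 0.0155
grasp_force: 20.0
t: 26.2
ee_pos: [0.4317, -0.08, 0.1066]
tcp_rot: [-0.032, 0.999, 0.001, -0.0]
force: [-7.0, 6.4, 14.8]
width: 0.0162
grasp_force: 20.0
```

```bash
python3 -m handwheel '[[[0,0,0.001,0],[0,0,0,0]]]'
python3 -m handwheel '[[[0,0,0,0],[0,0,0,0],[0,0,0,0],[0,0,0,0],[0,0,0,0]]]' 0.05
python3 -m handwheel '[[[0,0,-0.02,0],[0,0,-0.04,0],[0,0,-0.04,0],[0.03,0,-0.04,0],[0.03,0.03,0,0],[0,0.045,0,0],[0,0.045,0,0],[0,0.045,0,0]]]'
python3 -m handwheel '[[[0,0.045,0,0],[0,0.045,0,0],[0,0.045,0,0],[0,0.045,0,0],[0,0.045,0,0],[0,0.045,0,0],[0,0,0,0],[0,0,0,0]]]'
python3 - <<'E'
from fit import *
a=env.get_image('scene');b=env.get_image('top')
p=[.606,-.0695,.061]
for th in(0,.03,.06):
    an=np.radians(9.5)+th;X=place(np.array([[-.186*np.cos(an),0,.1+.186*np.sin(an)]]),p);print(th,proj('scene',X)[0].round(1),proj('top',X)[0].round(1))
cv2.imwrite('pics/end.png',np.hstack([cv2.resize(a[110:320,215:395],(360,420),interpolation=cv2.INTER_CUBIC),cv2.resize(b[130:340,215:435],(440,420),interpolation=cv2.INTER_CUBIC)]))
E
```

```text
t: 26.4
ee_pos: [0.4319, -0.08, 0.1061]
tcp_rot: [-0.032, 0.999, 0.001, -0.0]
force: [-7.6, 6.4, 24.7]
width: 0.016
grasp_force: 20.0
t: 26.9
ee_pos: [0.432, -0.0812, 0.1047]
tcp_rot: [-0.031, 1.0, -0.0, -0.0]
force: [0.8, -0.6, 0.6]
width: 0.0485
grasp_force: 0.0
t: 27.7
ee_pos: [0.3612, 0.0813, 0.2452]
tcp_rot: [-0.031, 1.0, 0.001, 0.001]
force: [1.1, 0.0, -0.3]
width: 0.0499
grasp_force: 0.0
t: 28.5
ee_pos: [0.3442, 0.3497, 0.2441]
tcp_rot: [-0.033, 0.999, -0.001, -0.0]
force: [0.3, 0.8, 0.5]
width: 0.0496
grasp_force: 0.0
0 [377.8 232.7] [336.9 310.7]
0.03 [377.6 231.9] [336.9 310.2]
0.06 [377.3 231.1] [337.  309.6]
```

View pics/end.png

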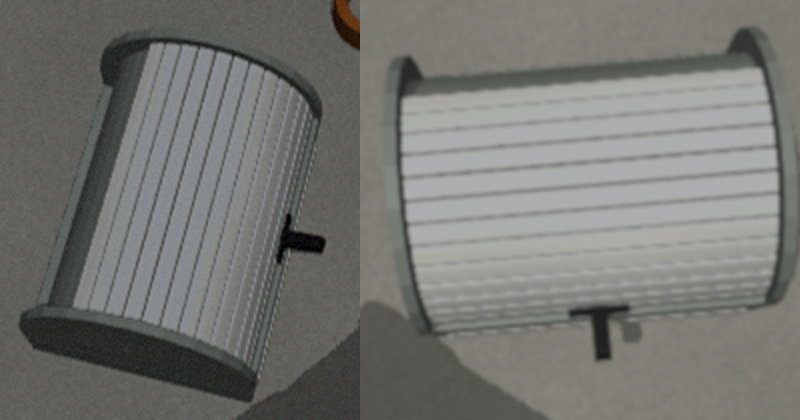

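The cover is shut: the handle tip is at (377.5, 231.5) in the scene view and row 310 in the top view, as predicted for 0. The sill pushed back with 25 N, and the arm is clear. Handing in.

```bash
python3 -c "
from workcell import env
print(env.close_job())"
```

```text
the job is handed in; nothing more can be done
None
```

I rolled the cover right back, stood the carton upright on the pad and let go, then rolled the cover fully home. The job is handed in at about 29 s, and no verdict came back.

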